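Check the hardness tester on its reference block

ROBOT

A 7-joint arm with a two-finger parallel gripper is mounted at the origin on the work surface. World frame = base frame: x ahead of the robot, y to its left, z up, the work surface at z = 0. Lengths are in m, angles in rad, forces in N, time in s.
With the tool pointing down it reaches from about 0.4 to 0.9 m from the base axis. Payload 5.5 kg.
Tool frame: the origin (TCP) lies midway between the tips of the shut fingers; the grasp point (between the pads) lies 19 mm behind it; z points along the fingers, y is the line along which they close (so a half turn about z gives the same grasp; the last joint's range is limited). The gripper opens to 92 mm and grips with 3 to 60 N. Pads are 19 mm wide; open, the fingers measure 130 mm over their backs; the gripper's body (75 mm by 190 mm) begins 47 mm behind the grasp point.
Start: joints at [1.525, 0.501, -0.427, 1.55, 0.221, 1.138, -0.21], TCP at [0.198, -0.619, 0.227] pointing down, gripper open.
Joint ranges: [-2.88, 2.88], [-0.31, 2.03], [-1.54, 1.56], [0.2, 2.42], [-1.41, 4.55], [0.19, 2.02], [-2.57, 2.57]. Speed limits (rad/s): [2.57, 2.57, 3.14, 3.14, 3.14, 3.14, 3.14].

INTERFACE

Orientations are given as a rotation vector (axis times angle).
In Python, from workcell import env gives the robot as it stands.
- The arm moves only by the shell command python3 -m creep 'ROWS' [FORCE]. ROWS is a JSON object of lists of equal length, an entry for each row: "claw": the opening, from 0 (shut) to 1 (fully open); "xyz": the shift along the tool's x, y, z as a fraction of full scale, a list of three; "twist": the turn, a rotation vector about the tool's x, y, z as a fraction of full scale, a list of three. In form: {"claw": [claw, ...], "xyz": [[dx, dy, dz], ...], "twist": [[ax, ay, az], ...]}. A call has 1 to 20 rows; each row is the pose to reach, as a shift and turn from the pose commanded when the call began, along the tool's axes at that moment, turning the shorter way round; what a row does not reach only later rows make up. Full scale, the value 1, is 300 mm for a shift and 360 degrees for a turn. A row lasts 1/12 s, in which the tool goes at most 41.7 mm and 7.16 degrees, less where a joint would pass 70% of its speed; a pose out of reach is approached as far as the arm can. A call with a number of a shift or a turn outside -1 to 1 is refused whole. A call with a gripper value outside its range is refused whole. The fingers move at their own pace and stop on an object; FORCE is the grip in N (left out, the last holds). Time passes only in rows, so rows that repeat a pose let the fingers close. It gives the time, the measured TCP pose, the force, the opening and the grip force at its end, in the units of the state.
- env.read_state(): the state, without advancing time (a new reading comes with each control period).
- env.get_image(name): name is "side" or "top" or "wrist"; returns a dict with "frame" (384x512x3 uint8, red, green, blue), "depth" (384x512 float32, m along the optical axis (not along the pixel's ray), 0 where there is no reading), "fx", "fy", "cx", "cy" (pixels), "cam_to_world" (4x4, takes a point from camera to world coordinates). Camera axes: x right, y up, looking along -z (the intrinsics and any distortion apply to the point x, -y, -z); pixel columns grow to the right and rows downward; lengths in m; the calibration is good to about 2 mm. The wrist camera is an equidistant fisheye: a pixel r from the principal point sees the ray r / f radians off the axis. A picture is of the moment at which its call begins.
- env.hand_in(): hands the job in; it is judged then, once.
The state is a dict: "clock": time; "joints": joint angles; "joint_velocities": joint speeds; "effort": joint torques, N m; "ee_pos": TCP position; "ee_rot": TCP orientation; "force": force on the tool from outside, world axes, zero at the start; "torque": the same for the moment, N m; "grip_width": opening from 0.0 (shut) to 1.0 (fully open); "grasp_force": force on a finger pad.
Only numpy, scipy, OpenCV 4.12 (cv2) and the standard library are available. Lean on these libraries where they do the work, as an engineer would, in place of code of your own. Each camera call takes 0.05 s, during which the arm holds its last target. There are 200 camera calls.

TASK

The hardness tester is due its check before the last bolts are measured: push the force selector in, turn it clockwise to the next position and let it spring back out. Then turn over the steel reference block, which lies on its test face, set it gently on the middle of the anvil with the test face up and let go, and finally press the start button right in. Leave the two bolts, the spacer and the socket standing where they are.

Things in the scene. Friction and masses are not known exactly. Their poses are not given: they have to be found in the camera images.
- tester: Grey benchtop hardness tester, fixed, 240 wide, 490 deep, 640 high. Origin: on the bench, mid width, 240 behind its front edge. Own x points from front to back, y to its left side (seen from the front), z up. In front a console sloping 35 degrees (30 high at x -240, 100 high at x -140), then a flat base 100 high with the anvil; behind it a column (from x +110). Its red rocker switch is not used.
- head_edge (a point): Middle of the lower front edge of the tester's head, which overhangs the anvil: underside level, 340 above the bench, 200 wide, reaching back from here (45 in front of the anvil's axis) to the column. The anvil must be reached from the front with the tool tilted under it. Axes as the tester's.
- indenter_tip (a point): Tip of the indenter, hanging from the head on the anvil's axis, 108 above the anvil's top. Its holder is 18 in diameter, 32 in diameter from 39 above the tip, 60 in diameter from 65 above the tip. Axes as the tester's.
- anvil_top (a point): Centre of the flat top of the steel anvil: a disc 44 in diameter and 11 thick on a neck 34 in diameter; its top is 140 above the bench and 28 above the seat (92 in diameter) on the base. Axes as the tester's.
- selector_grip (a point): On the axis of the force selector, in its black bar grip: 38 long (own x), 12 wide (own y, pinch here), top 9 above this point; 13 below it a flange 42 in diameter. Moves with the knob. Own z: the axis, out of the console, 35 degrees from vertical towards the front. A white line marks its pointing end (own -x). Bars on the bezel mark the positions: upper left, straight up the slope, upper right.
- selector_push (a joint): How far the selector is pushed in along its axis, m: 0 out, 0.008 fully in. Spring: 6 N at first, 11 N fully in. When out, a tooth locks it against turning; it turns freely only when pushed in more than about 0.006. Let go within some 5 degrees of a position, it springs out and centres itself.
- selector_turn (a joint): Turn of the selector, rad, growing clockwise as seen looking down on the console. Positions at 0 (where it starts), 0.785 (the next) and 1.571, with 2 degrees of play: pointing to the upper left, straight up the slope and to the upper right of the console as seen from the tester's front. Friction 0.03 N m.
- start_top (a point): Centre of the top of the round aluminium start button, 28 in diameter, 10 proud of its dark housing (44 in diameter), on the console 105 to the right of the selector. Own z: the button's axis, out of the console, 35 degrees from vertical towards the front.
- start (a joint): Travel of the start button, m: 0 out, 0.006 fully pressed (5 N). It springs back.
- ref_block: Steel reference block, 40 (own x) by 50 (own y) by 16 (own z), about 0.25 kg. Origin: centre of the test face; the block reaches from it to own z +16. Test face: polished, engraved border, row of tiny dents. Back: dull, one round dimple 14 across. It starts test face down on the bench (own z up); right way up, own z points down. It stands safely on its 16 by 50 side.
- bolt0: Dull steel flange bolt standing on its hex head, 90 high, shank 14, flange 32 in diameter. Origin: centre of its underside. Leave alone.
- bolt1: The second bolt, same as bolt0. Leave alone.
- spacer: White ceramic ring, 30 in diameter, 20 high. Origin: centre of its underside. Leave alone.
- socket: Chrome torque wrench socket standing on end, 30 in diameter, 40 high. Origin: centre of its underside. Leave alone.
Not all that is in view belongs to the job. What is meant by the ref_block is not blue or yellow, and is the larger of those in its own colour.

How it is judged:
By the outcome, as a careful person would: the job done as asked, in the order asked, and still so for the second after the job is handed in, with the robot touching nothing.
It also fails if it takes over 72 s, if anything falls off the work surface, if the arm or the gripper's body presses on something with over 40 N, if the wrist force passes 120 N, or if a joint passes its speed limit or range.

## Working session

There is one attempt and no reset: what is moved stays moved. The work goes in short steps, Python scripts to look and compute and a shell command to move; the robot and the scene stay as the last step left them, time stands still between calls to the robot, and variables do not carry over. Pictures are saved under pics/ and viewed, at most 10 in all, crops included, and the job is handed in when it is done.

```bash
mkdir -p pics; ls
cat > h.py <<'E'
from workcell import env
import numpy as np, cv2
from scipy.spatial.transform import Rotation as R
def pic(n,name):
    d=env.get_image(n); cv2.imwrite(f'pics/{name}.png',d['frame'][...,::-1]); np.save(f'pics/{name}.npy',d,allow_pickle=True); return d
def load(name): return np.load(f'pics/{name}.npy',allow_pickle=True).item()
def px(d,u,v,fish=False):
    z=np.median(d['depth'][v-1:v+2,u-1:u+2])
    a=(u-d['cx'])/d['fx'];b=(v-d['cy'])/d['fy']
    if fish:
        r=np.hypot(a,b);s=np.tan(r)/r if r>1e-6 else 1;a*=s;b*=s
    return (np.array(d['cam_to_world'])@[a*z,-b*z,-z,1])[:3]
E
python3 - <<'E'
from h import *
fs=[pic(n,n+'0') for n in('side','top')]
cv2.imwrite('pics/both.png',np.hstack([f['frame'] for f in fs])[...,::-1])
for n,f in zip('st',fs): print({k:f[k] for k in('fx','fy','cx','cy')},np.round(f['cam_to_world'],3), [k for k in f])
print(env.read_state())
E
```

```text
pics
{'fx': 376.8545181207662, 'fy': 376.8545181207662, 'cx': 251.2586303415286, 'cy': 189.4634844536936} [[ 0.019  0.761 -0.648  0.04 ]
 [-1.     0.017 -0.009  0.079]
 [ 0.004  0.648  0.761  0.91 ]
 [ 0.     0.     0.     1.   ]] ['frame', 'depth', 'fx', 'fy', 'cx', 'cy', 'cam_to_world']
{'fx': 447.82525445216385, 'fy': 447.82525445216385, 'cx': 258.3583273770465, 'cy': 193.02008046019844} [[ 0.015  0.991 -0.13   0.435]
 [-1.     0.016  0.005  0.087]
 [ 0.007  0.13   0.991  1.579]
 [ 0.     0.     0.     1.   ]] ['frame', 'depth', 'fx', 'fy', 'cx', 'cy', 'cam_to_world']
{'clock': 0.1, 'joints': array([ 1.52520543,  0.50176403, -0.42680313,  1.55134952,  0.2207682 ,
        1.13830669, -0.21031881]), 'joint_velocities': array([-0.00024894, -0.00144655, -0.00203037, -0.00262847,  0.00010441,
       -0.0001966 ,  0.00172194]), 'effort': array([-1.04364823e-02, -5.67868817e+01, -5.83834648e+00, -2.79911238e+01,
       -6.90891640e-02,  2.40637996e-02,  2.15186810e-05]), 'ee_pos': array([ 0.19731487, -0.61865492,  0.22577376]), 'ee_rot': array([-3.10246842e+00, -4.82870729e-01,  2.93069956e-04]), 'force': array([-0.49738184, -0.37876789,  0.51655739]), 'torque': array([-0.02905304, -0.05174504,  0.05271155]), 'grasp_force': 0.0, 'grip_width': 1.0030022823704428}
```

View pics/side0.png

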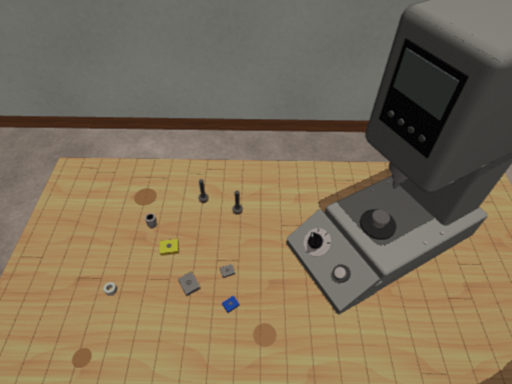

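View pics/top0.png

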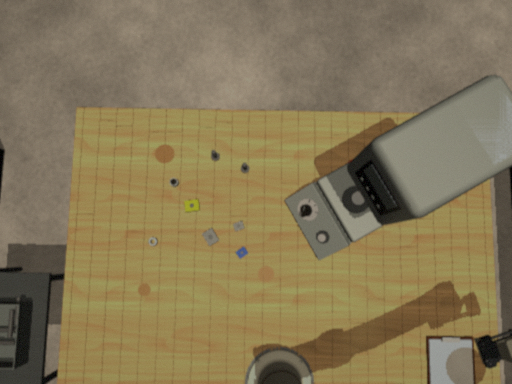

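The side view shows the larger grey block at about (189,284), with a dimple. The selector is at (315,240), the button at (341,272) and the anvil at (378,222).

Run:
```python
from h import *
s=load('side0');t=load('top0')
for n,d,pts in (('s',s,dict(sel=(315,240),start=(341,272),anvil=(378,218),blk=(189,284),seat=(362,235),front1=(288,241),front2=(338,308),small=(227,270),b0=(203,198),b1=(237,210),sock=(151,219),spc=(110,288))),('t',t,dict(blk=(210,237),sel=(307,209),start=(322,237),f1=(286,199),f2=(319,257)))):
    for k,p in pts.items(): print(n,k,np.round(px(d,*p),3))
f=s['frame'][...,::-1]
a=cv2.resize(f[195:325,275:405],(520,520),interpolation=cv2.INTER_CUBIC)
b=cv2.resize(f[255:320,160:225][:, :],(260,260),interpolation=cv2.INTER_CUBIC)
g=t['frame'][...,::-1]
c=cv2.resize(g[215:260,190:235],(260,260),interpolation=cv2.INTER_CUBIC)
cv2.imwrite('pics/c.png',np.hstack([a,np.vstack([b,c])]))
# block mask from side: height
d=s;v,u=np.mgrid[0:384,0:512];z=d['depth'];P=np.stack([(u-d['cx'])/d['fx']*z,-(v-d['cy'])/d['fy']*z,-z,np.ones_like(z)],-1)@np.array(d['cam_to_world']).T
m=(P[...,2]>.010)&(P[...,2]<.022)&(u>172)&(u<208)&(v>265)&(v<302)&(z>0)
q=P[m][:,:2].astype(np.float32); print(len(q),cv2.minAreaRect(q),cv2.boxPoints(cv2.minAreaRect(q)),P[m][:,2].mean())
```

```text
s sel [ 0.57  -0.077  0.092]
s start [ 0.485 -0.134  0.084]
s anvil [ 0.608 -0.234  0.14 ]
s blk [0.479 0.244 0.016]
s seat [ 0.583 -0.198  0.099]
s front1 [ 0.61  -0.016  0.023]
s front2 [ 0.417 -0.128  0.028]
s small [0.523 0.149 0.011]
s b0 [0.762 0.236 0.018]
s b1 [0.72  0.131 0.016]
s sock [0.665 0.372 0.039]
s spc [0.471 0.449 0.   ]
t blk [0.483 0.245 0.013]
t sel [ 0.58  -0.084  0.086]
t start [ 0.487 -0.134  0.084]
t f1 [ 0.619 -0.017  0.031]
t f2 [ 0.421 -0.131  0.032]
290 ((0.4840098023414612, 0.24515068531036377), (0.05183294415473938, 0.04000832140445709), 32.142372131347656) [[0.45142287 0.24830057]
 [0.47270828 0.21442439]
 [0.51659673 0.2420008 ]
 [0.49531132 0.275877  ]] 0.015523548085488788
```

View pics/c.png

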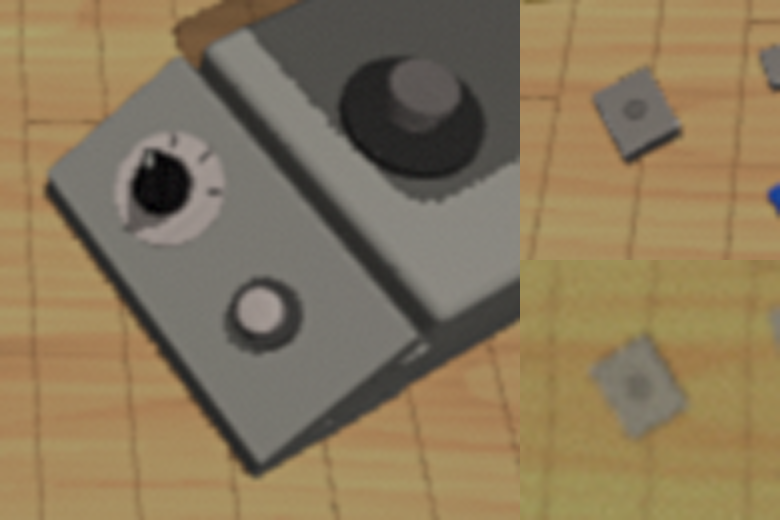

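The enlarged view shows the white mark of the selector pointing upper left, the start button right of it, the anvil and its seat behind, and a grey block with a dimple on its back. Next I'll fit the tester geometry.

```bash
cat >> h.py <<'E'
def cloud(d):
    v,u=np.mgrid[0:384,0:512];z=d['depth']
    return (np.stack([(u-d['cx'])/d['fx']*z,-(v-d['cy'])/d['fy']*z,-z,np.ones_like(z)],-1)@np.array(d['cam_to_world']).T)[...,:3],u,v
E
python3 - <<'E'
from h import *
for nm in ('side0','top0'):
    d=load(nm);P,u,v=cloud(d)
    X=np.array([.5,-.866]);F=np.array([.516,-.073])
    a=(P[...,:2]-F)@X; b=(P[...,:2]-F)@np.array([.866,.5])
    m=(a>.01)&(a<.09)&(abs(b)<.11)&(abs(P[...,2]-.03-.7*a)<.006)
    q=P[m]; c=q.mean(0); n=np.linalg.svd(q-c)[2][2]; n*=np.sign(n[2])
    print(nm,m.sum(),'normal',n.round(3),'tilt',np.degrees(np.arccos(n[2])),'frontyaw',np.degrees(np.arctan2(n[1],n[0])),'c',c.round(4))
    h=(P-c)@n
    t1=np.cross(n,[0,0,1.]);t1/=np.linalg.norm(t1)
    for lab,lo,hi,cen in (('sel',.006,.06,(.572,-.08,.09)),('selhi',.022,.06,(.572,-.08,.09)),('start',.008,.03,(.486,-.134,.084))):
        mm=(h>lo)&(h<hi)&(np.linalg.norm(P-cen,axis=-1)<.032); w=P[mm]
        if len(w)>3: print(lab,len(w),w.mean(0).round(4),'h',np.percentile(h[mm],[5,50,95]).round(4), 'mid', [ (np.percentile((w-c)@k,2)+np.percentile((w-c)@k,98))/2 for k in (t1,np.cross(n,t1))])
    mm=(abs(P[...,2]-.14)<.006)&(np.hypot(P[...,0]-.615,P[...,1]+.235)<.04)
    w=P[mm]; 
    if len(w)>3: print('anvil',len(w),w.mean(0).round(4),cv2.minEnclosingCircle(w[:,:2].astype(np.float32)))
    # base edges: points z~.1 lateral extents
    mm=(abs(P[...,2]-.1)<.006)&(a>.1)&(a<.16)&(abs(b)<.16); 
    if mm.sum()>9: print('base b', np.percentile(b[mm],[1,99]).round(4), 'console b',np.percentile(b[m],[.5,99.5]))
s=env.read_state(); print(R.from_rotvec(s['ee_rot']).as_matrix().round(3))
E
```

```text
side0 2461 normal [-0.289  0.495  0.819] tilt 35.00774030770477 frontyaw 120.30367826766349 c [ 0.533  -0.1227  0.0685]
sel 202 [ 0.5717 -0.0786  0.0875] h [0.0145 0.0219 0.0406] mid [np.float64(0.05826976355469578), np.float64(0.005599621895663584)]
selhi 100 [ 0.57   -0.0721  0.0944] h [0.0246 0.0378 0.0412] mid [np.float64(0.05835419576965705), np.float64(0.006370931016055489)]
start 244 [ 0.4855 -0.1346  0.0786] h [0.0099 0.0141 0.0236] mid [np.float64(-0.045024345461945905), np.float64(0.006197900529223444)]
anvil 207 [ 0.6122 -0.241   0.1393] ((0.6137227416038513, -0.24155230820178986), 0.022600369527935982)
base b [-0.1176  0.1137] console b [-0.108948    0.10874225]
top0 1199 normal [-0.29   0.497  0.818] tilt 35.095056201185265 frontyaw 120.24300501679127 c [ 0.5414 -0.1194  0.0685]
sel 124 [ 0.5736 -0.0797  0.0876] h [0.0132 0.0219 0.0418] mid [np.float64(0.04860281125843404), np.float64(0.006234147883027247)]
selhi 62 [ 0.5709 -0.0738  0.0948] h [0.0248 0.0373 0.0434] mid [np.float64(0.0484062131550711), np.float64(0.005169863731511913)]
start 119 [ 0.4864 -0.1357  0.0795] h [0.0093 0.0166 0.0246] mid [np.float64(-0.0557906276247383), np.float64(0.0067606114938120075)]
anvil 119 [ 0.611  -0.2406  0.1395] ((0.6120451092720032, -0.2429060935974121), 0.021821007132530212)
base b [-0.1175  0.1142] console b [-0.10866391  0.10891791]
[[ 0.953  0.304 -0.   ]
 [ 0.304 -0.953  0.002]
 [ 0.    -0.002 -1.   ]]
```

```bash
cat >> h.py <<'E'
n=np.array([-.289,.4955,.819]);n/=np.linalg.norm(n)
ty=np.array([.864,.504,0]);ty/=np.linalg.norm(ty);tx=np.array([ty[1],-ty[0],0]);ds=np.cross(n,ty)
c0=np.array([.533,-.1227,.0685])
SEL=c0+.0583*ty+.006*ds+.0322*n
START=c0-.0457*ty+.006*ds+.0236*n
ANV=np.array([.613,-.242,.140])
def Rt(tilt,psi):
    "tool with closing axis horizontal; psi yaw of tool x when down; tilt>0 leans tool body towards -x side (tips point to +x_yaw)"
    return R.from_euler('z',psi,degrees=True)*R.from_euler('y',-tilt,degrees=True)*R.from_euler('x',180,degrees=True)
def go(p,Rg):
    s=env.read_state(); R0=R.from_rotvec(s['ee_rot'])
    d=R0.inv().apply(np.array(p)-s['ee_pos']); w=(R0.inv()*Rg).as_rotvec()
    print('xyz',(d/.3).round(4),'twist',(w/2/np.pi).round(4),'rows',np.ceil(max(np.linalg.norm(d)/.0417,np.degrees(np.linalg.norm(w))/7.16)))
def where(Rg=None):
    s=env.read_state(); print('t',s['clock'],'p',s['ee_pos'].round(4),'grip',s['grip_width'],s['grasp_force'],'F',s['force'].round(1)); return s
E
python3 - <<'E'
from h import *
print(SEL,START,ANV)
Rf=Rt(35,-59.75); print(Rf.as_matrix().round(3),n)
Rs=Rf*R.from_euler('z',-45,degrees=True)
print(Rs.as_matrix().round(2))
go(SEL+.10*n,Rs)
E
```

```text
[ 0.57157532 -0.07312261  0.09143234] [ 0.48422796 -0.12978692  0.08438824] [ 0.613 -0.242  0.14 ]
[[ 0.413 -0.864  0.289]
 [-0.708 -0.504 -0.495]
 [ 0.574  0.    -0.819]] [-0.28902858  0.495549    0.81908099]
[[ 0.9  -0.32  0.29]
 [-0.14 -0.86 -0.5 ]
 [ 0.41  0.41 -0.82]]
xyz [ 1.6996 -1.5396  0.1777] twist [-0.0866  0.0475  0.0872] rows 17.0
```

```bash
python3 -m creep '{"claw":[0.5,0.5,0.5,0.5,0.5,0.5,0.5,0.5,0.5,0.5],"xyz":[[0.9,-0.8,-0.05],[0.9,-0.8,-0.05],[0.9,-0.8,-0.05],[0.9,-0.8,-0.05],[0.9,-0.8,-0.05],[0.9,-0.8,-0.05],[0.9,-0.8,-0.05],[0.9,-0.8,-0.05],[0.9,-0.8,-0.05],[0.9,-0.8,-0.05]],"twist":[[0,0,0],[0,0,0],[-0.02,0.01,0.02],[-0.04,0.02,0.04],[-0.06,0.03,0.06],[-0.0866,0.0475,0.0872],[-0.0866,0.0475,0.0872],[-0.0866,0.0475,0.0872],[-0.0866,0.0475,0.0872],[-0.0866,0.0475,0.0872]]}' 20
python3 - <<'E'
from h import *
where(); Rs=Rt(35,-59.75)*R.from_euler('z',-45,degrees=True); go(SEL+.10*n,Rs)
E
```

```text
clock: 0.93
ee_pos: [0.3626, -0.3398, 0.24]
ee_rot: [2.658, -0.257, 0.431]
force: [-0.9, -0.4, 0.5]
grip_width: 0.503
grasp_force: 0.0
t 0.9333 p [ 0.3626 -0.3398  0.24  ] grip 0.5026968205016137 0.0 F [-0.9 -0.4  0.5]
xyz [ 0.3694 -1.1703 -0.1225] twist [-0.0082  0.0078  0.0104] rows 9.0
```

```bash
python3 -m creep '{"claw":[0.5,0.5,0.5,0.5,0.5,0.5,0.5,0.5],"xyz":[[0.31,-0.98,-0.1],[0.31,-0.98,-0.1],[0.31,-0.98,-0.1],[0.31,-0.98,-0.1],[0.31,-0.98,-0.1],[0.31,-0.98,-0.1],[0.31,-0.98,-0.1],[0.31,-0.98,-0.1]],"twist":[[0,0,0],[-0.0082,0.0078,0.0104],[-0.0082,0.0078,0.0104],[-0.0082,0.0078,0.0104],[-0.0082,0.0078,0.0104],[-0.0082,0.0078,0.0104],[-0.0082,0.0078,0.0104],[-0.0082,0.0078,0.0104]]}' 20
python3 - <<'E'
from h import *
where(); Rs=Rt(35,-59.75)*R.from_euler('z',-45,degrees=True); go(SEL+.06*n,Rs)
E
```

```text
clock: 1.6
ee_pos: [0.4308, -0.2165, 0.209]
ee_rot: [2.604, -0.33, 0.485]
force: [-0.2, -0.1, 0.5]
grip_width: 0.499
grasp_force: 0.0
t 1.6 p [ 0.4308 -0.2165  0.209 ] grip 0.4994095857690419 0.0 F [-0.2 -0.1  0.5]
xyz [ 0.2009 -0.7165  0.0229] twist [-0.0013  0.0023  0.0011] rows 6.0
```

```bash
python3 -m creep '{"claw":[0.5,0.5,0.5,0.5,0.5,0.5,0.5,0.5,0.5,0.5,0.5,0.5],"xyz":[[0.2,-0.7165,-0.08],[0.2,-0.7165,-0.08],[0.2,-0.7165,-0.08],[0.2,-0.7165,-0.08],[0.2,-0.7165,-0.08],[0.2,-0.7165,-0.08],[0.2,-0.7165,-0.08],[0.2,-0.7165,-0.08],[0.2,-0.7165,-0.08],[0.2,-0.7165,-0.08],[0.2,-0.7165,-0.08],[0.2,-0.7165,-0.08]],"twist":[[0,0,0],[0,0,0],[0,0,0],[0,0,0],[0,0,0],[0,0,0],[0,0,0],[0,0,0],[0,0,0],[0,0,0],[0,0,0],[0,0,0]]}' 20
python3 - <<'E'
from h import *
s=where();print(s['joints'].round(2)); Rs=Rt(35,-59.75)*R.from_euler('z',-45,degrees=True); go(SEL+.06*n,Rs)
pic('wrist','w1')
E
```

```text
clock: 2.6
ee_pos: [0.4965, -0.0979, 0.1613]
ee_rot: [2.599, -0.339, 0.482]
force: [0.1, -0.7, -0.2]
grip_width: 0.502
grasp_force: 0.0
t 2.6 p [ 0.4965 -0.0979  0.1613] grip 0.5015243387877395 0.0 F [ 0.1 -0.7 -0.2]
[-1.04  0.35  0.89  2.28  0.62  0.53 -2.55]
xyz [ 0.1201 -0.245   0.0209] twist [-0.0004  0.0026  0.0002] rows 2.0
```

View pics/w1.png

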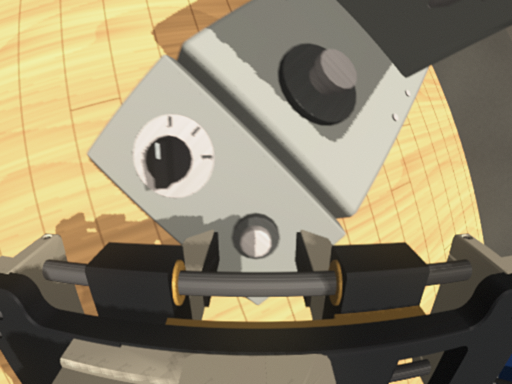

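The wrist view shows the selector at (165,160), the button at (258,238) and the anvil at (335,70). Joint 7 is at its limit, so I'll use the half-turned grasp.

```bash
python3 -m creep '{"claw":[0.5,0.5,0.5,0.5,0.5,0.5,0.5,0.5,0.5,0.5,0.5,0.5,0.5,0.5,0.5,0.5,0.5,0.5,0.5,0.5],"xyz":[[0,0,-0.12],[0,0,-0.12],[0,0,-0.12],[0.12,-0.245,-0.12],[0.12,-0.245,-0.12],[0.12,-0.245,-0.12],[0.12,-0.245,-0.12],[0.12,-0.245,-0.12],[0.12,-0.245,-0.12],[0.12,-0.245,-0.12],[0.12,-0.245,-0.12],[0.12,-0.245,-0.12],[0.12,-0.245,-0.12],[0.12,-0.245,-0.12],[0.12,-0.245,-0.12],[0.12,-0.245,-0.12],[0.12,-0.245,-0.12],[0.12,-0.245,-0.12],[0.12,-0.245,-0.12],[0.12,-0.245,-0.12]],"twist":[[0,0,0.45],[0,0,0.45],[0,0,0.45],[0,0,0.45],[0,0,0.45],[0,0,0.45],[0,0,0.45],[0,0,0.45],[0,0,0.45],[0,0,0.45],[0,0,0.45],[0,0,0.45],[0,0,0.45],[0,0,0.45],[0,0,0.45],[0,0,0.45],[0,0,0.45],[0,0,0.45],[0,0,0.45],[0,0,0.45]]}' 20
python3 - <<'E'
from h import *
s=where();print(s['joints'].round(2)); Rs=Rt(35,-59.75)*R.from_euler('z',135,degrees=True); go(SEL+.06*n,Rs)
E
```

```text
clock: 4.32
ee_pos: [0.5215, -0.0947, 0.1776]
ee_rot: [-1.12, 2.439, -0.711]
force: [-31.0, -3.3, -17.3]
grip_width: 0.5
grasp_force: 0.0
t 4.3167 p [ 0.5215 -0.0947  0.1776] grip 0.4998735739567628 0.0 F [-31.   -3.3 -17.3]
[-1.35  0.66  1.56  2.42 -1.41  0.37 -2.57]
xyz [-0.1863  0.1021  0.1058] twist [0.0209 0.0463 0.1616] rows 9.0
```

Run:
```python
from h import *
pic('side','s2')
```

```text
(no output)
```

View pics/s2.png

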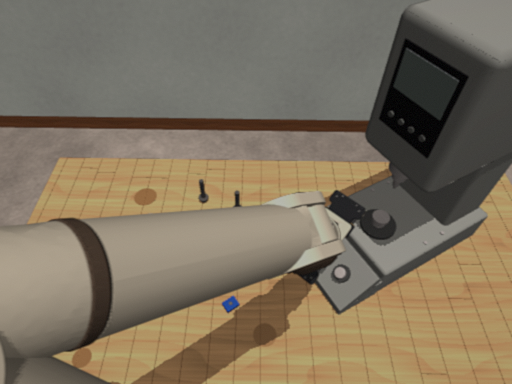

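The view shows the gripper body close to the anvil at (350,205), with the elbow swung out to the left. I'll turn back the other way while backing off.

```bash
python3 -m creep '{"claw":[0.5,0.5,0.5,0.5,0.5,0.5,0.5,0.5,0.5,0.5],"xyz":[[0,0,-0.05],[0,0,-0.1],[0,0,-0.1],[0,0,-0.1],[0,0,-0.1],[0,0,-0.1],[0,0,-0.1],[0,0,-0.1],[0,0,-0.1],[0,0,-0.1]],"twist":[[0,0,-0.02],[0,0,-0.04],[0,0,-0.45],[0,0,-0.45],[0,0,-0.45],[0,0,-0.45],[0,0,-0.45],[0,0,-0.45],[0,0,-0.45],[0,0,-0.45]]}' 20
python3 - <<'E'
from h import *
s=where();print(s['joints'].round(2)); Rs=Rt(35,-59.75)*R.from_euler('z',135,degrees=True); go(SEL+.06*n,Rs)
E
```

```text
clock: 5.2
ee_pos: [0.5099, -0.0856, 0.1986]
ee_rot: [2.589, -1.456, 0.949]
force: [-0.1, -0.6, -0.1]
grip_width: 0.501
grasp_force: 0.0
t 5.2 p [ 0.5099 -0.0856  0.1986] grip 0.5010777896749659 0.0 F [-0.1 -0.6 -0.1]
[-1.51  0.35  1.56  2.41 -0.08  0.19 -2.57]
xyz [-0.1519 -0.1435  0.1879] twist [-0.0103  0.0554  0.3611] rows 19.0
```

Run:
```python
from h import *
go([.5,.05,.30],Rt(0,50)); print(where()['joints'])
```

```text
xyz [-0.1851 -0.3184 -0.4287] twist [ 0.0523 -0.1018 -0.2909] rows 16.0
t 5.2 p [ 0.5099 -0.0856  0.1986] grip 0.5010777896749659 0.0 F [-0.1 -0.6 -0.1]
[-1.51367523  0.34718313  1.56256867  2.41341149 -0.07607604  0.19206599
 -2.57174412]
```

```bash
python3 -m creep '{"claw":[0.5,0.5,0.5,0.5,0.5,0.5,0.5,0.5,0.5,0.5,0.5,0.5,0.5,0.5,0.5,0.5,0.5,0.5],"xyz":[[-0.185,-0.318,-0.428],[-0.185,-0.318,-0.428],[-0.185,-0.318,-0.428],[-0.185,-0.318,-0.428],[-0.185,-0.318,-0.428],[-0.185,-0.318,-0.428],[-0.185,-0.318,-0.428],[-0.185,-0.318,-0.428],[-0.185,-0.318,-0.428],[-0.185,-0.318,-0.428],[-0.185,-0.318,-0.428],[-0.185,-0.318,-0.428],[-0.185,-0.318,-0.428],[-0.185,-0.318,-0.428],[-0.185,-0.318,-0.428],[-0.185,-0.318,-0.428],[-0.185,-0.318,-0.428],[-0.185,-0.318,-0.428]],"twist":[[0.052,-0.102,-0.291],[0.052,-0.102,-0.291],[0.052,-0.102,-0.291],[0.052,-0.102,-0.291],[0.052,-0.102,-0.291],[0.052,-0.102,-0.291],[0.052,-0.102,-0.291],[0.052,-0.102,-0.291],[0.052,-0.102,-0.291],[0.052,-0.102,-0.291],[0.052,-0.102,-0.291],[0.052,-0.102,-0.291],[0.052,-0.102,-0.291],[0.052,-0.102,-0.291],[0.052,-0.102,-0.291],[0.052,-0.102,-0.291],[0.052,-0.102,-0.291],[0.052,-0.102,-0.291]]}' 20
python3 - <<'E'
from h import *
s=where();print(s['joints'].round(2)); Rs=Rt(35,-59.75)*R.from_euler('z',135,degrees=True); go(SEL+.06*n,Rs);go([.5,.05,.30],Rt(0,50));go([.5,.05,.30],Rt(0,165))
E
```

```text
clock: 6.7
ee_pos: [0.4772, 0.0478, 0.3111]
ee_rot: [2.84, 1.328, 0.033]
force: [0.1, -0.2, 0.4]
grip_width: 0.497
grasp_force: 0.0
t 6.7 p [0.4772 0.0478 0.3111] grip 0.49748660952679136 0.0 F [ 0.1 -0.2  0.4]
[-1.91 -0.31  1.56  1.92  0.33  1.22 -1.15]
xyz [-0.078   0.3835  0.5727] twist [-0.0211 -0.1119 -0.3095] rows 17.0
xyz [0.0539 0.053  0.0385] twist [ 0.0023 -0.0026  0.0004] rows 1.0
xyz [0.0539 0.053  0.0385] twist [ 0.0042  0.0007 -0.3191] rows 17.0
```

```bash
python3 -m creep '{"claw":[0.5,0.5,0.5,0.5,0.5,0.5,0.5,0.5,0.5,0.5,0.5,0.5,0.5,0.5,0.5,0.5,0.5,0.5,0.5,0.5],"xyz":[[0,0,0],[0,0,0],[0,0,0],[0,0,0],[0,0,0],[0,0,0],[-0.04,0.2,0.15],[-0.04,0.2,0.15],[-0.04,0.2,0.15],[-0.04,0.2,0.15],[-0.06,0.3,0.3],[-0.06,0.3,0.3],[-0.06,0.3,0.3],[-0.06,0.3,0.3],[-0.06,0.3,0.3],[-0.06,0.3,0.3],[-0.06,0.3,0.3],[-0.06,0.3,0.3],[-0.06,0.3,0.3],[-0.06,0.3,0.3]],"twist":[[-0.021,-0.112,-0.309],[-0.021,-0.112,-0.309],[-0.021,-0.112,-0.309],[-0.021,-0.112,-0.309],[-0.021,-0.112,-0.309],[-0.021,-0.112,-0.309],[-0.021,-0.112,-0.309],[-0.021,-0.112,-0.309],[-0.021,-0.112,-0.309],[-0.021,-0.112,-0.309],[-0.021,-0.112,-0.309],[-0.021,-0.112,-0.309],[-0.021,-0.112,-0.309],[-0.021,-0.112,-0.309],[-0.021,-0.112,-0.309],[-0.021,-0.112,-0.309],[-0.021,-0.112,-0.309],[-0.021,-0.112,-0.309],[-0.021,-0.112,-0.309],[-0.021,-0.112,-0.309]]}' 20
python3 - <<'E'
from h import *
s=where();print(s['joints'].round(2)); Rs=Rt(35,-59.75)*R.from_euler('z',135,degrees=True); go(SEL+.06*n,Rs)
E
```

```text
clock: 8.37
ee_pos: [0.4917, -0.0398, 0.2613]
ee_rot: [0.351, 2.658, -0.633]
force: [-0.3, 0.9, 0.3]
grip_width: 0.504
grasp_force: 0.0
t 8.3667 p [ 0.4917 -0.0398  0.2613] grip 0.5037904658985429 0.0 F [-0.3  0.9  0.3]
[-2.1  -0.31  1.56  2.2   1.02  1.18  0.24]
xyz [-0.0191  0.2096  0.4016] twist [ 0.0041  0.0019 -0.0021] rows 4.0
```

```bash
python3 -m creep '{"claw":[0.5,0.5,0.5,0.5,0.5,0.5,0.5,0.5],"xyz":[[-0.019,0.2,0.4],[-0.019,0.2,0.4],[-0.019,0.2,0.4],[-0.019,0.2,0.4],[-0.019,0.2,0.4],[-0.019,0.2,0.4],[-0.019,0.2,0.4],[-0.019,0.2,0.4]],"twist":[[0.004,0.002,-0.002],[0.004,0.002,-0.002],[0.004,0.002,-0.002],[0.004,0.002,-0.002],[0.004,0.002,-0.002],[0.004,0.002,-0.002],[0.004,0.002,-0.002],[0.004,0.002,-0.002]]}' 20
python3 - <<'E'
from h import *
s=where();print(s['joints'].round(2)); Rs=Rt(35,-59.75)*R.from_euler('z',135,degrees=True); go(SEL+.06*n,Rs)
E
```

```text
clock: 9.03
ee_pos: [0.4702, -0.0682, 0.228]
ee_rot: [0.331, 2.663, -0.636]
force: [-0.0, 0.0, 0.2]
grip_width: 0.497
grasp_force: 0.0
t 9.0333 p [ 0.4702 -0.0682  0.228 ] grip 0.4971200693515053 0.0 F [-0.   0.   0.2]
[-2.03 -0.31  1.56  2.3   1.08  1.1   0.21]
xyz [-0.1196  0.2707  0.2875] twist [0.0042 0.0019 0.0002] rows 3.0
```

Run:
```python
from h import *
go([.116,-.435,.42],Rt(0,100))
```

```text
xyz [ 0.6292 -1.675  -0.312 ] twist [-0.0173  0.0995  0.1771] rows 14.0
```

```bash
python3 -m creep '{"claw":[0.5,0.5,0.5,0.5,0.5,0.5,0.5,0.5,0.5,0.5,0.5,0.5],"xyz":[[0.1,-0.2,-0.25],[0.37,-1,-0.3],[0.37,-1,-0.3],[0.37,-1,-0.3],[0.37,-1,-0.3],[0.37,-1,-0.3],[0.37,-1,-0.3],[0.37,-1,-0.3],[0.37,-1,-0.3],[0.37,-1,-0.3],[0.37,-1,-0.3],[0.37,-1,-0.3]],"twist":[[-0.017,0.1,0.177],[-0.017,0.1,0.177],[-0.017,0.1,0.177],[-0.017,0.1,0.177],[-0.017,0.1,0.177],[-0.017,0.1,0.177],[-0.017,0.1,0.177],[-0.017,0.1,0.177],[-0.017,0.1,0.177],[-0.017,0.1,0.177],[-0.017,0.1,0.177],[-0.017,0.1,0.177]]}' 20
python3 - <<'E'
from h import *
s=where();print(s['joints'].round(2)); go([.116,-.435,.42],Rt(0,100)); go([-.1,-.44,.42],Rt(0,60))
E
```

```text
clock: 10.03
ee_pos: [0.3209, -0.208, 0.3265]
ee_rot: [1.249, 2.67, -0.334]
force: [-0.8, -0.0, -0.2]
grip_width: 0.499
grasp_force: 0.0
t 10.0333 p [ 0.3209 -0.208   0.3265] grip 0.4993345889002361 0.0 F [-0.8 -0.  -0.2]
[-0.23 -0.3   0.39  2.18  0.41  1.16  0.7 ]
xyz [-0.2006 -1.0384 -0.134 ] twist [-0.0096  0.045   0.0823] rows 8.0
xyz [ 0.2428 -1.6045 -0.1746] twist [0.0067 0.0479 0.1926] rows 12.0
```

Joint 3 has unwound, so the arm is in a good configuration. Now back to the selector.

Run:
```python
from h import *
Rs=Rt(35,-59.75)*R.from_euler('z',135,degrees=True); go([.42,-.1,.35],Rt(0,150));go(SEL+.1*n,Rs)
```

```text
xyz [ 0.0349  0.469  -0.1534] twist [-0.0275  0.0365 -0.0556] rows 4.0
xyz [0.1107 1.0186 0.3673] twist [ 0.0133 -0.0545 -0.0932] rows 8.0
```

```bash
python3 -m creep '{"claw":[0.5,0.5,0.5,0.5,0.5,0.5,0.5,0.5,0.5,0.5,0.5,0.5,0.5,0.5],"xyz":[[0.05,0.5,0],[0.05,0.5,0],[0.05,0.5,0],[0.05,0.5,0],[0.11,1,0.3],[0.11,1,0.3],[0.11,1,0.3],[0.11,1,0.3],[0.11,1,0.3],[0.11,1,0.3],[0.11,1,0.3],[0.11,1,0.3],[0.11,1,0.3],[0.11,1,0.3]],"twist":[[0.0,-0.0,-0.03],[0.0,-0.0,-0.06],[0.013,-0.055,-0.093],[0.013,-0.055,-0.093],[0.013,-0.055,-0.093],[0.013,-0.055,-0.093],[0.013,-0.055,-0.093],[0.013,-0.055,-0.093],[0.013,-0.055,-0.093],[0.013,-0.055,-0.093],[0.013,-0.055,-0.093],[0.013,-0.055,-0.093],[0.013,-0.055,-0.093],[0.013,-0.055,-0.093]]}' 20
python3 - <<'E'
from h import *
s=where();print(s['joints'].round(2)); Rs=Rt(35,-59.75)*R.from_euler('z',135,degrees=True); go(SEL+.04*n,Rs)
E
```

```text
clock: 11.2
ee_pos: [0.5371, -0.0222, 0.1943]
ee_rot: [0.347, 2.662, -0.669]
force: [-0.1, 0.5, 0.0]
grip_width: 0.502
grasp_force: 0.0
t 11.2 p [ 0.5371 -0.0222  0.1943] grip 0.5024529124516122 0.0 F [-0.1  0.5  0. ]
[-0.51  0.27  0.12  2.12  0.81  0.85  0.33]
xyz [0.0124 0.03   0.2647] twist [ 0.0002  0.0008 -0.0005] rows 2.0
```

Run:
```python
from h import *
d=pic('wrist','w2'); print(d['fx'],d['cx'],d['cy'])
# project SEL axis points
def proj(d,p):
    q=np.linalg.inv(np.array(d['cam_to_world']))@np.r_[p,1]; x,y,z=q[0],-q[1],-q[2]; r=np.hypot(x,y);th=np.arctan2(r,z); return d['cx']+d['fx']*th*x/r,d['cy']+d['fy']*th*y/r
for p in (SEL+.009*n,SEL-.013*n,START,ANV): print(np.round(proj(d,p)))
f=d['frame'][...,::-1].copy(); u,v=map(int,proj(d,SEL+.009*n)); cv2.drawMarker(f,(u,v),(0,0,255),cv2.MARKER_CROSS,5)
cv2.imwrite('pics/w2c.png',cv2.resize(f[100:350,100:400],(720,600),interpolation=cv2.INTER_CUBIC))
```

```text
297.3186396354542 256.7396508497825 195.79625463871113
[266. 189.]
[265. 183.]
[189. 112.]
[147. 236.]
```

View pics/w2c.png

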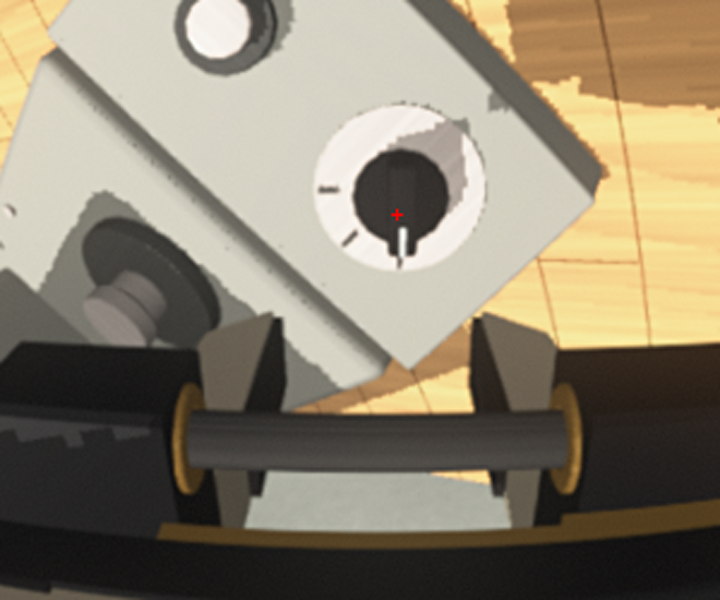

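The wrist view shows the bar grip at crop (402,212), aligned with the tool. It is about 1.4 mm right of my estimate (397,214).

Run:
```python
from h import *
d=load('w2'); ax=np.array(d['cam_to_world'])[:3,0]; ax=ax-n*(ax@n); print(ax.round(2))
S=SEL+.0013*ax; print(repr(S))
Rs=Rt(35,-59.75)*R.from_euler('z',135,degrees=True); go(S-.007*n,Rs)
```

```text
[ 0.32  0.86 -0.4 ]
array([ 0.57199568, -0.07201001,  0.09090754])
xyz [0.0132 0.0333 0.4213] twist [ 0.0002  0.0008 -0.0005] rows 4.0
```

```bash
sed -i 's/^SEL=.*/SEL=np.array([.5720,-.0720,.0909])/' h.py; python3 -m creep '{"claw":[0.45,0.45,0.45,0.45,0.45,0.45,0.45,0.05,0.05,0.05,0.05,0.05],"xyz":[[0.013,0.033,0.1],[0.013,0.033,0.2],[0.013,0.033,0.3],[0.013,0.033,0.36],[0.013,0.033,0.42],[0.013,0.033,0.42],[0.013,0.033,0.42],[0.013,0.033,0.42],[0.013,0.033,0.42],[0.013,0.033,0.42],[0.013,0.033,0.42],[0.013,0.033,0.42]],"twist":[[0,0,0],[0,0,0],[0,0,0],[0,0,0],[0,0,0],[0,0,0],[0,0,0],[0,0,0],[0,0,0],[0,0,0],[0,0,0],[0,0,0]]}' 40
python3 - <<'E'
from h import *
s=where();print(s['joints'].round(2)); Rs=Rt(35,-59.75)*R.from_euler('z',135,degrees=True); go(SEL-.007*n,Rs)
E
```

```text
clock: 12.25
ee_pos: [0.5738, -0.0749, 0.0848]
ee_rot: [0.345, 2.663, -0.672]
force: [-2.7, -4.8, 9.0]
grip_width: 0.136
grasp_force: 4.8
t 12.25 p [ 0.5738 -0.0749  0.0848] grip 0.13552549509424205 4.800891727209091 F [-2.7 -4.8  9. ]
[-0.45  0.51  0.21  2.12  1.01  0.59  0.16]
xyz [-0.0014 -0.0018  0.0002] twist [-0.      0.0007 -0.0002] rows 1.0
```

```bash
python3 -m creep '{"claw":[0.05,0.05,0.05,0.05,0.05,0.05,0.05,0.05,0.05,0.05,0.05,0.05,0.05,0.05,0.05,0.05,0.05],"xyz":[[0,0,0],[0,0,0],[0,0,0.01],[0,0,0.02],[0,0,0.03],[0,0,0.035],[0,0,0.035],[0,0,0.035],[0,0,0.035],[0,0,0.035],[0,0,0.035],[0,0,0.035],[0,0,0.035],[0,0,0.035],[0,0,0.035],[0,0,0.035],[0,0,0.035]],"twist":[[0,0,0],[0,0,0],[0,0,0],[0,0,0],[0,0,0],[0,0,0],[0,0,0],[0,0,0.015],[0,0,0.03],[0,0,0.045],[0,0,0.06],[0,0,0.075],[0,0,0.09],[0,0,0.105],[0,0,0.12],[0,0,0.126],[0,0,0.126]]}' 50
python3 - <<'E'
from h import *
s=where();print(s['joints'].round(2)); Rf=Rt(35,-59.75)*R.from_euler('z',180,degrees=True); go(SEL-.015*n,Rf);print((s['ee_pos']-SEL)@n,s['force']@n)
pic('side','s3')
E
```

```text
clock: 13.67
ee_pos: [0.5765, -0.0791, 0.0782]
ee_rot: [1.293, 2.228, -0.401]
force: [-19.2, 12.4, 35.5]
grip_width: 0.126
grasp_force: 50.1
t 13.6667 p [ 0.5765 -0.0791  0.0782] grip 0.12615185552869188 50.13873517513275 F [-19.2  12.4  35.5]
[-0.57  0.55  0.37  2.13  0.93  0.52 -0.58]
xyz [-0.0012 -0.0011 -0.0007] twist [ 0.0005  0.0008 -0.0015] rows 1.0
-0.015225177799263127 40.726517945807394
```

```bash
python3 -m creep '{"claw":[0.05,0.05,0.4,0.4,0.4,0.4,0.4,0.4,0.4,0.4],"xyz":[[0,0,-0.005],[0,0,-0.008],[0,0,-0.008],[0,0,-0.008],[0,0,-0.008],[0,0,-0.02],[0,0,-0.1],[0,0,-0.2],[0,0,-0.3],[0,0,-0.3]],"twist":[[0,0,0],[0,0,0],[0,0,0],[0,0,0],[0,0,0],[0,0,0],[0,0,0],[0,0,0],[0,0,0],[0,0,0]]}' 50
python3 - <<'E'
from h import *
s=where();print(s['joints'].round(2)); 
d=pic('wrist','w3'); f=d['frame'][...,::-1]
cv2.imwrite('pics/w3c.png',cv2.resize(f[100:350,100:400],(720,600),interpolation=cv2.INTER_CUBIC))
P=px(d,0,0) if 0 else None
c=np.array([.484,.245,0.])
go([.5,.2,.25],Rt(-30,122))
E
```

```text
clock: 14.55
ee_pos: [0.5511, -0.0322, 0.152]
ee_rot: [1.289, 2.232, -0.394]
force: [0.7, -0.3, 0.3]
grip_width: 0.398
grasp_force: 0.0
t 14.55 p [ 0.5511 -0.0322  0.152 ] grip 0.3982750568391551 0.0 F [ 0.7 -0.3  0.3]
[-0.63  0.37  0.3   2.13  0.81  0.71 -0.48]
xyz [ 0.4316  0.2472 -0.7055] twist [-0.0015  0.0142 -0.0052] rows 7.0
```

View pics/w3c.png

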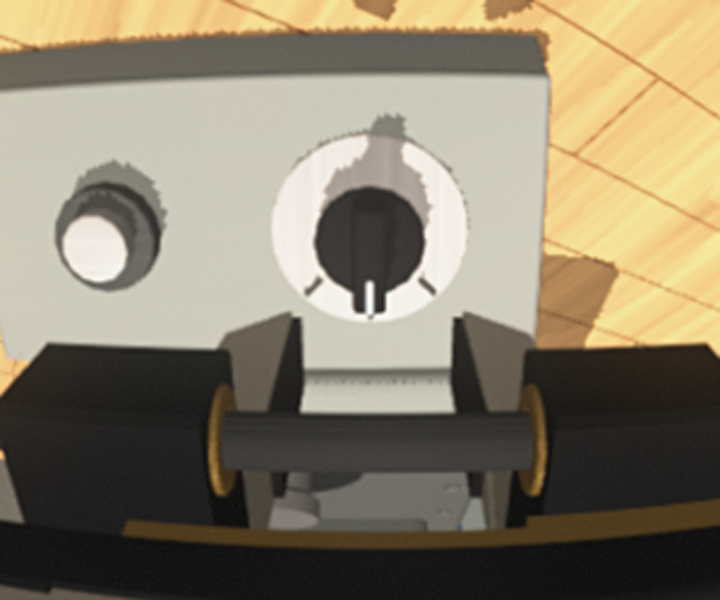

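The selector now points straight up the slope at the middle mark. Next is the block, so I'll check the camera offset for clearance.

Run:
```python
from h import *
d=load('w3');s=env.read_state();R0=R.from_rotvec(s['ee_rot'])
print('cam in tool',R0.inv().apply(np.array(d['cam_to_world'])[:3,3]-s['ee_pos']).round(3))
for t in (20,30): go([.484+.5*.05,.245-.87*.05,.16],Rt(t,122))
```

```text
cam in tool [ 0.082  0.001 -0.16 ]
xyz [ 0.5955  0.2727 -0.4536] twist [ 0.0009  0.1531 -0.0056] rows 8.0
xyz [ 0.5955  0.2727 -0.4536] twist [ 0.0014  0.1808 -0.0055] rows 10.0
```

```bash
cat >> h.py <<'E'
BP=122.1
ub=np.array([np.cos(np.radians(BP)),np.sin(np.radians(BP)),0]);zz=np.array([0,0,1.])
BLK=np.array([.484,.245,0.])
E
python3 - <<'E'
from h import *
Rg=Rt(35,BP); a=Rg.as_matrix()[:,2]; g=BLK+.004*ub+.008*zz
print(a.round(2),g); go(g-.10*a,Rg)
E
```

```text
[-0.3   0.49 -0.82] [0.48187441 0.24838849 0.008     ]
xyz [ 0.7212  0.2773 -0.2564] twist [ 0.0016  0.1947 -0.0058] rows 10.0
```

```bash
python3 -m creep '{"claw":[0.75,0.75,0.75,0.75,0.75,0.75,0.75,0.75,0.75,0.75,0.75,0.75,0.75,0.75,0.75,0.75],"xyz":[[0.2,0.1,-0.3],[0.4,0.2,-0.5],[0.6,0.25,-0.5],[0.72,0.277,-0.5],[0.72,0.277,-0.4],[0.72,0.277,-0.257],[0.72,0.277,-0.257],[0.72,0.277,-0.257],[0.72,0.277,-0.257],[0.72,0.277,-0.257],[0.72,0.277,-0.257],[0.72,0.277,-0.257],[0.72,0.277,-0.257],[0.72,0.277,-0.257],[0.72,0.277,-0.257],[0.72,0.277,-0.257]],"twist":[[0,0.02,0],[0,0.04,0],[0,0.06,0],[0,0.08,0],[0,0.1,0],[0,0.12,0],[0.0016,0.14,-0.0058],[0.0016,0.16,-0.0058],[0.0016,0.18,-0.0058],[0.0016,0.1947,-0.0058],[0.0016,0.1947,-0.0058],[0.0016,0.1947,-0.0058],[0.0016,0.1947,-0.0058],[0.0016,0.1947,-0.0058],[0.0016,0.1947,-0.0058],[0.0016,0.1947,-0.0058]]}' 30
python3 - <<'E'
from h import *
s=where();print(s['joints'].round(2))
Rg=Rt(35,BP); a=Rg.as_matrix()[:,2]; g=BLK+.004*ub+.008*zz
go(g,Rg)
d=pic('wrist','w4');cv2.imwrite('pics/w4c.png',cv2.resize(d['frame'][...,::-1][80:330,100:400],(720,600)))
E
```

```text
clock: 15.93
ee_pos: [0.5116, 0.1996, 0.0894]
ee_rot: [-1.248, -2.259, -0.39]
force: [0.3, 0.2, 0.7]
grip_width: 0.749
grasp_force: 0.0
t 15.9333 p [0.5116 0.1996 0.0894] grip 0.7494976429346298 0.0 F [0.3 0.2 0.7]
[ 0.07  0.68 -0.21  1.75 -0.47  1.06  0.76]
xyz [0.0012 0.0031 0.3316] twist [-0.0004  0.0004  0.0001] rows 3.0
```

View pics/w4c.png

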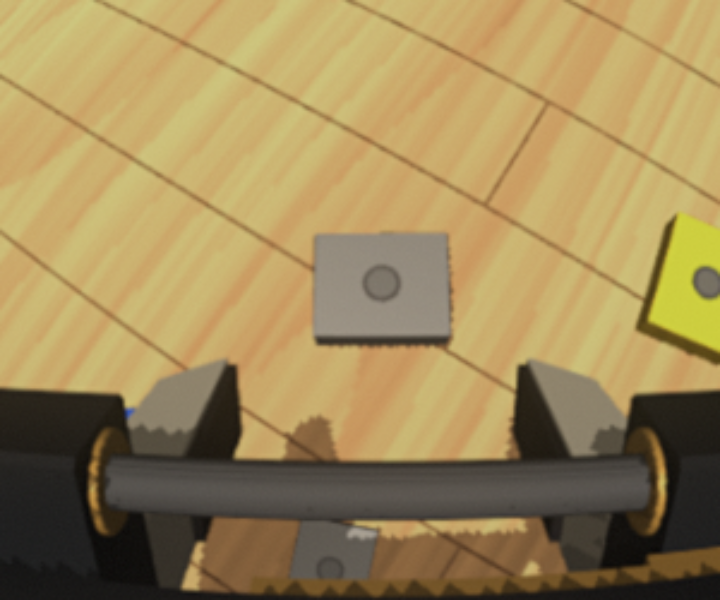

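The block is aligned with the jaws, centred at crop (382,284). Going in to grip it.

```bash
python3 -m creep '{"claw":[0.75,0.75,0.75,0.75,0.75,0.75,0.4,0.4,0.4,0.4,0.4,0.4,0.4],"xyz":[[0.001,0.003,0.1],[0.001,0.003,0.2],[0.001,0.003,0.28],[0.001,0.003,0.332],[0.001,0.003,0.332],[0.001,0.003,0.332],[0.001,0.003,0.332],[0.001,0.003,0.332],[0.001,0.003,0.332],[0.001,0.003,0.332],[0.001,0.003,0.332],[0.001,0.003,0.332],[0.001,0.003,0.332]],"twist":[[0,0,0],[0,0,0],[0,0,0],[0,0,0],[0,0,0],[0,0,0],[0,0,0],[0,0,0],[0,0,0],[0,0,0],[0,0,0],[0,0,0],[0,0,0]]}' 30
python3 - <<'E'
from h import *
s=where();Rg=Rt(35,BP);g=BLK+.004*ub+.008*zz
print('err u',(s['ee_pos']-g)@ub,'z',(s['ee_pos']-g)[2])
go(s['ee_pos']+.05*zz,Rt(-55,BP))
E
```

```text
clock: 17.07
ee_pos: [0.4831, 0.2464, 0.0072]
ee_rot: [-1.253, -2.255, -0.391]
force: [0.2, -0.7, 4.5]
grip_width: 0.54
grasp_force: 30.0
t 17.0667 p [0.4831 0.2464 0.0072] grip 0.5401169478214612 30.00349670648575 F [ 0.2 -0.7  4.5]
err u -0.0023612731976750995 z -0.000801721564448403
xyz [ 0.0954 -0.0004 -0.1367] twist [-0.0005 -0.2498 -0.0004] rows 13.0
```

```bash
python3 -m creep '{"claw":[0.4,0.4,0.4,0.4,0.4,0.4,0.4,0.4,0.4,0.4,0.4,0.4,0.4,0.4,0.4,0.4,0.4,0.4,0.4],"xyz":[[0.05,0,-0.07],[0.0954,0,-0.1367],[0.0954,0,-0.1367],[0.0954,0,-0.1367],[0.0954,0,-0.1367],[0.0954,0,-0.1367],[0.0954,0,-0.1367],[0.0954,0,-0.1367],[0.0954,0,-0.1367],[0.0954,0,-0.1367],[0.0954,0,-0.1367],[0.0954,0,-0.1367],[0.0954,0,-0.1367],[0.0954,0,-0.1367],[0.0954,0,-0.1367],[0.0954,0,-0.1367],[0.0954,0,-0.1367],[0.0954,0,-0.1367],[0.0954,0,-0.1367]],"twist":[[0,0,0],[0,0,0],[0,-0.02,0],[0,-0.04,0],[0,-0.06,0],[0,-0.08,0],[0,-0.1,0],[0,-0.12,0],[0,-0.14,0],[0,-0.16,0],[0,-0.18,0],[0,-0.2,0],[0,-0.22,0],[0,-0.24,0],[0,-0.25,0],[0,-0.25,0],[0,-0.25,0],[0,-0.25,0],[0,-0.25,0]]}' 30
python3 - <<'E'
from h import *
s=where();print(s['joints'].round(2))
p=s['ee_pos'].copy(); p[2]=.019; go(p,Rt(-55,BP))
E
```

```text
clock: 18.65
ee_pos: [0.4836, 0.245, 0.0581]
ee_rot: [1.09, 1.959, -0.568]
force: [0.7, -1.0, -1.8]
grip_width: 0.54
grasp_force: 30.0
t 18.65 p [0.4836 0.245  0.0581] grip 0.5398969943423073 29.999526143074036 F [ 0.7 -1.  -1.8]
[-1.43  0.93  0.52  1.83  0.52  1.   -0.84]
xyz [0.1067 0.0002 0.0749] twist [-0.0009 -0.0002 -0.0003] rows 1.0
```

```bash
python3 -m creep '{"claw":[0.4,0.4,0.4,0.4,0.4,0.4,0.4,0.4,0.4,0.4],"xyz":[[0.02,0,0.014],[0.045,0,0.031],[0.07,0,0.049],[0.085,0,0.06],[0.095,0,0.0667],[0.1,0,0.07],[0.104,0,0.073],[0.107,0,0.075],[0.109,0,0.0765],[0.109,0,0.0765]],"twist":[[0,0,0],[0,0,0],[0,0,0],[0,0,0],[0,0,0],[0,0,0],[0,0,0],[0,0,0],[0,0,0],[0,0,0]]}' 30
python3 -c "
from h import *
where()"
```

```text
clock: 19.48
ee_pos: [0.4826, 0.246, 0.0187]
ee_rot: [1.084, 1.956, -0.571]
force: [-5.5, 0.7, 8.3]
grip_width: 0.539
grasp_force: 30.0
t 19.4833 p [0.4826 0.246  0.0187] grip 0.5392035444811774 30.00430941581726 F [-5.5  0.7  8.3]
```

```bash
python3 -m creep '{"claw":[0.56,0.6,0.75,0.8,0.8,0.8,0.8,0.8,0.8],"xyz":[[0,0,0],[0,0,0],[0,0,0],[0,0,0],[0,0,-0.05],[0,0,-0.15],[0,0,-0.3],[-0.1,0,-0.45],[-0.2,0,-0.5]],"twist":[[0,0,0],[0,0,0],[0,0,0],[0,0,0],[0,0,0],[0,0,0],[0,0,0],[0,0,0],[0,0,0]]}' 30
python3 - <<'E'
from h import *
where()
d=pic('wrist','w5');P=cloud
z=d['depth'];v,u=np.mgrid[0:384,0:512];a=(u-d['cx'])/d['fx'];b=(v-d['cy'])/d['fy'];r=np.hypot(a,b)+1e-9;k=np.tan(np.minimum(r,1.4))/r
Q=np.stack([a*k*z,-b*k*z,-z,np.ones_like(z)],-1)@np.array(d['cam_to_world']).T
m=(np.hypot(Q[...,0]-.4835,Q[...,1]-.2455)<.045)&(Q[...,2]>.006)&(Q[...,2]<.06)&(z>0)
w=Q[m];print(m.sum(),w.max(0).round(4)); t=w[w[:,2]>.034]; print(len(t),t[:,2].mean() if len(t) else 0)
if len(t)>5:print(cv2.minAreaRect(t[:,:2].astype(np.float32)))
print(cv2.minAreaRect(w[:,:2].astype(np.float32)))
Rg=Rt(40,BP);a=Rg.as_matrix()[:,2]
g=np.array([.4826,.246,0])+.0008*ub+.015*zz-.001*ub; print(g);go(g-.1*a,Rg)
E
```

```text
clock: 20.23
ee_pos: [0.433, 0.3265, 0.1455]
ee_rot: [1.077, 1.966, -0.567]
force: [-0.2, 1.9, 0.1]
grip_width: 0.796
grasp_force: 0.0
t 20.2333 p [0.433  0.3265 0.1455] grip 0.7963937967040287 0.0 F [-0.2  1.9  0.1]
1779 [0.506  0.268  0.0411 1.    ]
603 0.03874402118621929
((0.48043179512023926, 0.24876421689987183), (0.050165459513664246, 0.017449645325541496), 32.93947982788086)
((0.4806109666824341, 0.2488803118467331), (0.050592467188835144, 0.017449645325541496), 32.93947982788086)
[0.48270628 0.24583058 0.015     ]
xyz [-0.129  -0.0162  0.548 ] twist [8.000e-04 2.635e-01 2.000e-04] rows 14.0
```

The block stands on its side, 40 mm high, at about (0.4815, 0.2478). Now the second grasp, from the other side.

```bash
python3 - <<'E'
from h import *
Rg=Rt(40,BP+.4);a=Rg.as_matrix()[:,2]
g=np.array([.4815,.2478,0])+.015*zz-.001*ub; print(g);go(g-.12*a,Rg);go(np.array([.46,.25,.24]),Rt(-7,BP))
E
python3 -m creep '{"claw":[0.8,0.8,0.8,0.8,0.8,0.8,0.8,0.8,0.8,0.8,0.8,0.8,0.8,0.8,0.8,0.8,0.8,0.8],"xyz":[[-0.1,0,0.03],[-0.2,0,0.06],[-0.3,-0.01,0.15],[-0.3,-0.016,0.25],[-0.3,-0.016,0.35],[-0.25,-0.016,0.45],[-0.2,-0.016,0.5],[-0.18,-0.016,0.548],[-0.18,-0.016,0.548],[-0.18,-0.016,0.548],[-0.18,-0.016,0.548],[-0.18,-0.016,0.548],[-0.18,-0.016,0.548],[-0.18,-0.016,0.548],[-0.18,-0.016,0.548],[-0.18,-0.016,0.548],[-0.18,-0.016,0.548],[-0.18,-0.016,0.548]],"twist":[[0,0.02,0],[0,0.04,0],[0,0.06,0],[0,0.08,0],[0,0.1,0],[0,0.12,0],[0,0.14,0],[0,0.16,0],[0,0.18,0],[0,0.2,0],[0,0.22,0],[0,0.24,0],[0,0.263,0],[0,0.263,0],[0,0.263,0],[0,0.263,0],[0,0.263,0],[0,0.263,0]]}' 30
python3 - <<'E'
from h import *
s=where();print(s['joints'].round(2))
Rg=Rt(40,BP+.4);a=Rg.as_matrix()[:,2]
g=np.array([.4815,.2478,0])+.015*zz-.001*ub; go(g,Rg)
E
```

```text
[0.4820314  0.24695288 0.015     ]
xyz [-0.1929 -0.0142  0.5501] twist [ 0.0006  0.2635 -0.0011] rows 14.0
xyz [-0.3805 -0.0706  0.0455] twist [ 7.00e-04  1.33e-01 -1.00e-04] rows 7.0
clock: 21.78
ee_pos: [0.519, 0.1804, 0.0974]
ee_rot: [-1.211, -2.189, -0.433]
force: [0.2, 0.2, 0.2]
grip_width: 0.798
grasp_force: 0.0
t 21.7833 p [0.519  0.1804 0.0974] grip 0.797707179723615 0.0 F [0.2 0.2 0.2]
[-0.04  0.71  0.03  1.71 -0.64  1.22  0.93]
xyz [0.0204 0.0143 0.3732] twist [ 0.0004  0.0012 -0.001 ] rows 3.0
```

```bash
python3 -m creep '{"claw":[0.8,0.8,0.8,0.8,0.8,0.8,0.4,0.4,0.4,0.4,0.4,0.4,0.4],"xyz":[[0.02,0.014,0.1],[0.02,0.014,0.2],[0.02,0.014,0.3],[0.02,0.014,0.373],[0.02,0.014,0.373],[0.02,0.014,0.373],[0.02,0.014,0.373],[0.02,0.014,0.373],[0.02,0.014,0.373],[0.02,0.014,0.373],[0.02,0.014,0.373],[0.02,0.014,0.373],[0.02,0.014,0.373]],"twist":[[0,0,-0.001],[0,0,-0.001],[0,0,-0.001],[0,0,-0.001],[0,0,-0.001],[0,0,-0.001],[0,0,-0.001],[0,0,-0.001],[0,0,-0.001],[0,0,-0.001],[0,0,-0.001],[0,0,-0.001],[0,0,-0.001]]}' 30
python3 - <<'E'
from h import *
s=where(); p=s['ee_pos']; c=np.array([.4815,.2478,.020])
print('centre rel TCP u',(c-p)@ub,'z',(c-p)[2])
go(p+.09*zz,Rt(-5,BP))
E
```

```text
clock: 22.87
ee_pos: [0.4838, 0.2445, 0.0149]
ee_rot: [-1.209, -2.191, -0.438]
force: [1.2, -3.1, 6.3]
grip_width: 0.541
grasp_force: 30.0
t 22.8667 p [0.4838 0.2445 0.0149] grip 0.5406390398660567 30.00318467617035 F [ 1.2 -3.1  6.3]
centre rel TCP u 0.004064956590071179 z 0.005074348678824638
xyz [ 0.1912  0.0006 -0.2312] twist [ 0.0003 -0.1239  0.0003] rows 7.0
```

```bash
python3 -m creep '{"claw":[0.4,0.4,0.4,0.4,0.4,0.4,0.4,0.4,0.4,0.4,0.4,0.4,0.4,0.4,0.4,0.4,0.4],"xyz":[[0.04,0,-0.05],[0.1,0,-0.12],[0.15,0,-0.18],[0.25,0,-0.3],[0.3,0,-0.4],[0.3,0,-0.4],[0.25,0,-0.4],[0.2,0,-0.4],[0.15,0,-0.4],[0.1,0,-0.45],[0.05,0,-0.5],[0.0,0,-0.55],[0.0,0,-0.6],[0.0,0,-0.6],[0.0,0,-0.6],[0.0,0,-0.6],[0.0,0,-0.6]],"twist":[[0,0,0],[0,0,0],[0,-0.02,0],[0,-0.04,0],[0,-0.06,0],[0,-0.08,0],[0,-0.1,0],[0,-0.12,0],[0,-0.14,0],[0,-0.16,0],[0,-0.18,0],[0,-0.2,0],[0,-0.22,0],[0,-0.24,0],[0,-0.25,0],[0,-0.25,0],[0,-0.25,0]]}' 30
cat >> h.py <<'E'
RF=Rt(-50,120.25);aF=RF.as_matrix()[:,2]
TG=ANV+.005*tx+.0125*zz
E
python3 - <<'E'
from h import *
s=where();print(s['joints'].round(2),aF.round(2),TG)
go(TG+.02*zz-.13*aF,RF)
E
```

```text
clock: 24.28
ee_pos: [0.5428, 0.149, 0.1514]
ee_rot: [1.116, 2.034, -0.527]
force: [0.6, -0.5, -1.7]
grip_width: 0.54
grasp_force: 30.0
t 24.2833 p [0.5428 0.149  0.1514] grip 0.5400460446133738 29.997025430202484 F [ 0.6 -0.5 -1.7]
[-1.27  0.66  0.57  1.96  0.66  0.93 -0.69] [ 0.39 -0.66 -0.64] [ 0.61551936 -0.24631889  0.1525    ]
xyz [-0.8491 -0.4902  0.4788] twist [0.0044 0.0009 0.0042] rows 8.0
```

```bash
python3 -m creep '{"claw":[0.4,0.4,0.4,0.4,0.4,0.4,0.4,0.4,0.4,0.4,0.4,0.4,0.4,0.4],"xyz":[[-0.15,-0.05,0],[-0.3,-0.15,0.05],[-0.45,-0.25,0.15],[-0.6,-0.35,0.25],[-0.75,-0.45,0.35],[-0.849,-0.49,0.479],[-0.849,-0.49,0.479],[-0.849,-0.49,0.479],[-0.849,-0.49,0.479],[-0.849,-0.49,0.479],[-0.849,-0.49,0.479],[-0.849,-0.49,0.479],[-0.849,-0.49,0.479],[-0.849,-0.49,0.479]],"twist":[[0.004,0.001,0.004],[0.004,0.001,0.004],[0.004,0.001,0.004],[0.004,0.001,0.004],[0.004,0.001,0.004],[0.004,0.001,0.004],[0.004,0.001,0.004],[0.004,0.001,0.004],[0.004,0.001,0.004],[0.004,0.001,0.004],[0.004,0.001,0.004],[0.004,0.001,0.004],[0.004,0.001,0.004],[0.004,0.001,0.004]]}' 30
python3 - <<'E'
from h import *
s=where();print(s['joints'].round(2))
go(TG+.02*zz,RF)
d=pic('wrist','w6')
z=d['depth'];v,u=np.mgrid[0:384,0:512];a=(u-d['cx'])/d['fx'];b=(v-d['cy'])/d['fy'];r=np.hypot(a,b)+1e-9;k=np.tan(np.minimum(r,1.4))/r
Q=(np.stack([a*k*z,-b*k*z,-z,np.ones_like(z)],-1)@np.array(d['cam_to_world']).T)[...,:3]
T=RF.inv().apply((Q-s['ee_pos']).reshape(-1,3)).reshape(Q.shape)
m=(abs(T[...,1])<.024)&(abs(T[...,0])<.05)&(abs(T[...,2])<.045)&(z>0)
w=Q[m]-s['ee_pos']; U=w@-tx
print(m.sum(),'u',np.percentile(U,[1,50,99]).round(4),'z',np.percentile(w[:,2],[1,50,99]).round(4))
cv2.imwrite('pics/w6c.png',cv2.resize(d['frame'][...,::-1][80:380,80:430],(700,600)))
E
```

```text
clock: 25.45
ee_pos: [0.5655, -0.1603, 0.2569]
ee_rot: [1.16, 2.019, -0.536]
force: [-0.4, 0.5, -2.4]
grip_width: 0.543
grasp_force: 30.0
t 25.45 p [ 0.5655 -0.1603  0.2569] grip 0.5427081322555074 29.997101426124573 F [-0.4  0.5 -2.4]
[-1.    0.32  0.87  2.2   1.03  0.68 -0.48]
xyz [ 0.0021 -0.002   0.435 ] twist [ 0.0006 -0.0001 -0.0003] rows 4.0
3829 u [-0.0118  0.0259  0.0276] z [-0.0108  0.0004  0.0053]
```

View pics/w6c.png

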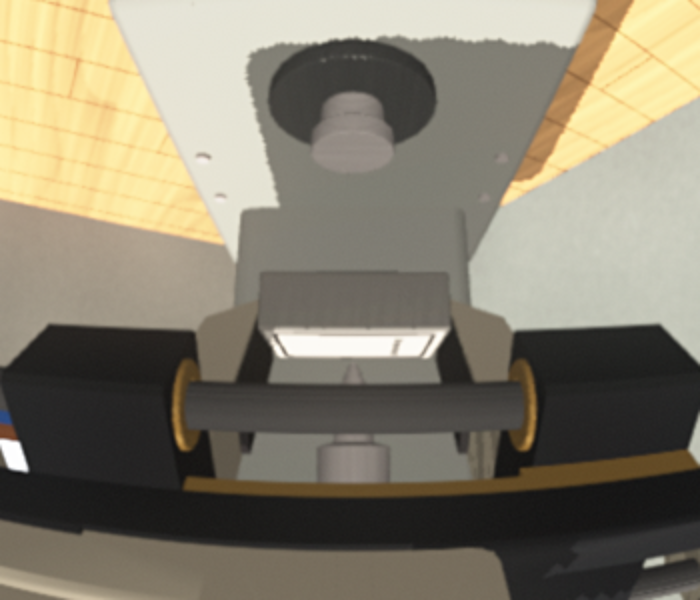

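The block is held level with the bright, engraved test face up (crop 355,345). Anvil (352,150) and indenter (352,375) are in line with it. I'll check the anvil position from this view too.

Run:
```python
from h import *
s=env.read_state();d=load('w6')
z=d['depth'];v,u=np.mgrid[0:384,0:512];a=(u-d['cx'])/d['fx'];b=(v-d['cy'])/d['fy'];r=np.hypot(a,b)+1e-9;k=np.tan(np.minimum(r,1.4))/r
Q=(np.stack([a*k*z,-b*k*z,-z,np.ones_like(z)],-1)@np.array(d['cam_to_world']).T)[...,:3]
m=(abs(Q[...,2]-.14)<.005)&(np.hypot(Q[...,0]-ANV[0],Q[...,1]-ANV[1])<.035)
w=Q[m];print(len(w),np.median(w[:,2]),cv2.minEnclosingCircle(w[:,:2].astype(np.float32)))
# block front/top in lateral
T=(Q-s['ee_pos'])
mm=(abs(T@tx+.026)<.003)&(abs(T[...,2])<.015)&(abs(T@ty)<.03); print('lat',np.percentile(T[mm]@ty,[1,99]))
top=(T[...,2]>.002)&(T[...,2]<.012)&(abs(T@ty)<.022)&(abs(T@tx)<.024); t=T[top]; print(len(t),np.degrees(np.arctan(np.polyfit(t@-tx,t[:,2],1)[0])))
tg=ANV+.006*tx+.0115*zz
go(tg+.012*zz,RF); go(tg,RF)
```

```text
829 0.1398201308541079 ((0.6120970845222473, -0.2414013147354126), 0.02224462293088436)
lat [-0.02754092  0.02754763]
936 1.210947616099279
xyz [ 0.0231 -0.002   0.4568] twist [ 0.0006 -0.0001 -0.0003] rows 4.0
xyz [ 0.0537 -0.0022  0.4826] twist [ 0.0006 -0.0001 -0.0003] rows 4.0
```

```bash
python3 -m creep '{"claw":[0.4,0.4,0.4,0.4,0.4,0.4,0.4,0.4,0.4,0.4,0.4],"xyz":[[0.002,-0.002,0.08],[0.002,-0.002,0.16],[0.002,-0.002,0.24],[0.002,-0.002,0.32],[0.002,-0.002,0.38],[0.002,-0.002,0.43],[0.01,-0.002,0.443],[0.023,-0.002,0.457],[0.023,-0.002,0.457],[0.023,-0.002,0.457],[0.023,-0.002,0.457]],"twist":[[0,0,0],[0,0,0],[0,0,0],[0,0,0],[0,0,0],[0,0,0],[0,0,0],[0,0,0],[0,0,0],[0,0,0],[0,0,0]]}' 30
python3 - <<'E'
from h import *
s=where();print(s['joints'].round(2))
tg=ANV+.006*tx+.0115*zz
go(tg,RF); print((s['ee_pos']-tg).round(4))
E
```

```text
clock: 26.42
ee_pos: [0.616, -0.2475, 0.164]
ee_rot: [1.161, 2.018, -0.536]
force: [0.1, 0.6, -1.5]
grip_width: 0.539
grasp_force: 30.0
t 26.4167 p [ 0.616  -0.2475  0.164 ] grip 0.5389928331198204 29.996976256370544 F [ 0.1  0.6 -1.5]
[-0.76  0.67  0.91  2.15  1.17  0.28 -0.66]
xyz [0.0324 0.0004 0.0262] twist [ 0.0006 -0.     -0.0004] rows 1.0
[-0.     -0.0003  0.0125]
```

```bash
python3 -m creep '{"claw":[0.4,0.4,0.4,0.4,0.4,0.4,0.4,0.4,0.4,0.4,0.4],"xyz":[[0.005,0,0.004],[0.01,0,0.008],[0.013,0,0.0105],[0.0156,0,0.0126],[0.0182,0,0.0147],[0.0208,0,0.0168],[0.0221,0,0.0178],[0.0234,0,0.0189],[0.0247,0,0.02],[0.026,0,0.021],[0.026,0,0.021]],"twist":[[0,0,0],[0,0,0],[0,0,0],[0,0,0],[0,0,0],[0,0,0],[0,0,0],[0,0,0],[0,0,0],[0,0,0],[0,0,0]]}' 30
python3 -c "
from h import *
where()"
```

```text
clock: 27.33
ee_pos: [0.6155, -0.2484, 0.1536]
ee_rot: [1.162, 2.018, -0.537]
force: [-0.3, -0.3, -1.8]
grip_width: 0.537
grasp_force: 30.0
t 27.3333 p [ 0.6155 -0.2484  0.1536] grip 0.5368891739557377 29.99718815088272 F [-0.3 -0.3 -1.8]
```

Not touching yet (z 0.1536). Continue in half-millimetre steps.

```bash
python3 -m creep '{"claw":[0.4,0.4,0.4,0.4,0.4,0.4],"xyz":[[0.0013,0,0.001],[0.0026,0,0.0021],[0.0039,0,0.0031],[0.0052,0,0.0042],[0.0065,0,0.0053],[0.0065,0,0.0053]],"twist":[[0,0,0],[0,0,0],[0,0,0],[0,0,0],[0,0,0],[0,0,0]]}' 30
python3 -c "
from h import *
where()"
```

```text
clock: 27.83
ee_pos: [0.6157, -0.2484, 0.1514]
ee_rot: [1.162, 2.017, -0.537]
force: [-0.9, 0.1, 0.5]
grip_width: 0.539
grasp_force: 30.0
t 27.8333 p [ 0.6157 -0.2484  0.1514] grip 0.539400912768468 29.998619556427002 F [-0.9  0.1  0.5]
```

```bash
python3 -m creep '{"claw":[0.4,0.4,0.4],"xyz":[[0.0013,0,0.001],[0.002,0,0.0016],[0.002,0,0.0016]],"twist":[[0,0,0],[0,0,0],[0,0,0]]}' 30
python3 -c "
from h import *
where()"
```

```text
clock: 28.08
ee_pos: [0.6159, -0.2487, 0.1513]
ee_rot: [1.162, 2.016, -0.538]
force: [-2.0, 2.2, 4.5]
grip_width: 0.541
grasp_force: 30.0
t 28.0833 p [ 0.6159 -0.2487  0.1513] grip 0.5405799220692449 30.004608035087585 F [-2.   2.2  4.5]
```

Contact, about 6 N. Open slowly and back out.

```bash
python3 -m creep '{"claw":[0.55,0.57,0.6,0.65,0.7,0.75,0.75,0.75,0.75,0.75,0.75,0.75],"xyz":[[0,0,0],[0,0,0],[0,0,0],[0,0,0],[0,0,0],[0,0,0],[0,0,-0.02],[0,0,-0.06],[0,0,-0.14],[0,0,-0.24],[0,0,-0.36],[0,0,-0.43]],"twist":[[0,0,0],[0,0,0],[0,0,0],[0,0,0],[0,0,0],[0,0,0],[0,0,0],[0,0,0],[0,0,0],[0,0,0],[0,0,0],[0,0,0]]}' 10
python3 - <<'E'
from h import *
s=where();print(s['joints'].round(2))
d=pic('wrist','w7')
z=d['depth'];v,u=np.mgrid[0:384,0:512];a=(u-d['cx'])/d['fx'];b=(v-d['cy'])/d['fy'];r=np.hypot(a,b)+1e-9;k=np.tan(np.minimum(r,1.4))/r
Q=(np.stack([a*k*z,-b*k*z,-z,np.ones_like(z)],-1)@np.array(d['cam_to_world']).T)[...,:3]
T=Q-ANV
m=(T[...,2]>.011)&(T[...,2]<.022)&(np.hypot(T[...,0],T[...,1])<.04)
w=T[m];print(len(w),'z',np.median(w[:,2]),'front',np.percentile(w@-tx,[1,99]),'lat',np.percentile(w@ty,[1,99]),cv2.minAreaRect(w[:,:2].astype(np.float32)))
cv2.imwrite('pics/w7c.png',cv2.resize(d['frame'][...,::-1][80:380,80:430],(700,600)))
go(START+.06*n,Rt(-35,120.25));
E
```

```text
clock: 29.08
ee_pos: [0.5645, -0.1613, 0.2344]
ee_rot: [1.162, 2.019, -0.535]
force: [1.3, 0.6, 0.4]
grip_width: 0.752
grasp_force: 0.0
t 29.0833 p [ 0.5645 -0.1613  0.2344] grip 0.7517395832945923 0.0 F [1.3 0.6 0.4]
[-0.98  0.37  0.86  2.22  1.05  0.62 -0.54]
1023 z 0.015651600547831213 front [-0.0174813   0.02010225] lat [-0.02564513  0.02326281] ((-0.0016063591465353966, 0.0005300827324390411), (0.05015309154987335, 0.03983355686068535), 30.095226287841797)
xyz [ 0.4751 -0.1859 -0.0382] twist [ 0.0012  0.0412 -0.0004] rows 4.0
```

View pics/w7c.png

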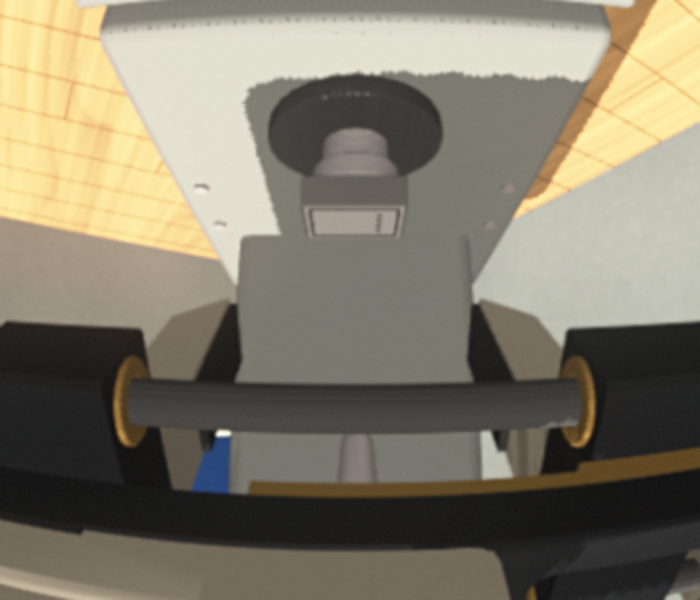

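The block sits centred on the anvil (within 2 mm) with its engraved test face up at crop (355,222). Now the start button.

```bash
python3 -m creep '{"claw":[0.6,0.4,0.2,0,0,0,0,0,0,0,0,0,0,0,0],"xyz":[[0.05,-0.02,-0.1],[0.1,-0.05,-0.2],[0.2,-0.1,-0.2],[0.3,-0.15,-0.15],[0.4,-0.186,-0.1],[0.475,-0.186,-0.06],[0.475,-0.186,-0.038],[0.475,-0.186,-0.038],[0.475,-0.186,-0.038],[0.475,-0.186,-0.038],[0.475,-0.186,-0.038],[0.475,-0.186,-0.038],[0.475,-0.186,-0.038],[0.475,-0.186,-0.038],[0.475,-0.186,-0.038]],"twist":[[0,0,0],[0,0.01,0],[0,0.02,0],[0,0.03,0],[0.001,0.041,0],[0.001,0.041,0],[0.001,0.041,0],[0.001,0.041,0],[0.001,0.041,0],[0.001,0.041,0],[0.001,0.041,0],[0.001,0.041,0],[0.001,0.041,0],[0.001,0.041,0],[0.001,0.041,0]]}' 20
python3 - <<'E'
from h import *
s=where();print(s['joints'].round(2)); R3=Rt(-35,120.25)
go(START+.06*n,R3); go(START+.005*n,R3); go(START+.02*n,Rt(-15,120.25))
E
```

```text
clock: 30.38
ee_pos: [0.4673, -0.1041, 0.1315]
ee_rot: [1.289, 2.233, -0.41]
force: [-1.2, -0.8, -0.7]
grip_width: 0.002
grasp_force: 0.0
t 30.3833 p [ 0.4673 -0.1041  0.1315] grip 0.001582242367248403 0.0 F [-1.2 -0.8 -0.7]
[-0.97  0.35  0.79  2.37  0.82  0.47 -0.45]
xyz [ 0.0061  0.0056 -0.0127] twist [-0.0004  0.0006 -0.0006] rows 1.0
xyz [0.0068 0.0061 0.1706] twist [-0.0004  0.0006 -0.0006] rows 2.0
xyz [0.0067 0.006  0.1206] twist [-0.0003  0.0562 -0.0006] rows 3.0
```

```bash
python3 -m creep '{"claw":[0,0,0,0,0,0,0,0,0,0],"xyz":[[0.007,0.006,0.08],[0.007,0.006,0.15],[0.007,0.006,0.18],[0.007,0.006,0.19],[0.007,0.006,0.2],[0.007,0.006,0.207],[0.007,0.006,0.213],[0.007,0.006,0.216],[0.007,0.006,0.216],[0.007,0.006,0.216]],"twist":[[0,0,0],[0,0,0],[0,0,0],[0,0,0],[0,0,0],[0,0,0],[0,0,0],[0,0,0],[0,0,0],[0,0,0]]}' 20
python3 - <<'E'
from h import *
s=where(); print((s['ee_pos']-START)@n, s['force']@n, s['joints'].round(2),(s['ee_pos']-START)@ty,(s['ee_pos']-START)@ds)
E
```

```text
clock: 31.22
ee_pos: [0.4856, -0.1338, 0.0782]
ee_rot: [1.29, 2.233, -0.411]
force: [-16.7, 13.4, 31.2]
grip_width: 0.006
grasp_force: 19.1
t 31.2167 p [ 0.4856 -0.1338  0.0782] grip 0.006002028763925995 19.129915600642562 F [-16.7  13.4  31.2]
-0.007444724660668012 37.05089148792001 [-0.87  0.55  0.79  2.36  0.88  0.26 -0.52] -0.0008576400793139889 0.00013157329494181162
```

The button bottomed out, 7 mm in with 37 N along its axis. Now retreat and do a final check.

```bash
python3 -m creep '{"claw":[0,0,0,0,0,0,0,0],"xyz":[[0,0,-0.03],[0,0,-0.1],[0,0,-0.2],[0,0,-0.3],[0,0,-0.35],[0,0,-0.35],[0,0,-0.35],[0,0,-0.35]],"twist":[[0,0,0],[0,0,0],[0,0,0],[0,0,0],[0,0,0],[0,0,0],[0,0,0],[0,0,0]]}' 20
python3 - <<'E'
from h import *
s=where()
d=pic('side','s9');P,u,v=cloud(d);o,_,_=cloud(load('side0'))
for k,p in dict(b0=(203,198),b1=(237,210),sock=(151,219),spc=(113,285)).items():
    f=lambda c:c[p[1]-8:p[1]+9,p[0]-8:p[0]+9,2]
    print(k,abs(f(P)-f(o)).mean().round(4))
e=pic('wrist','w9')
z=e['depth'];v,u=np.mgrid[0:384,0:512];a=(u-e['cx'])/e['fx'];b=(v-e['cy'])/e['fy'];r=np.hypot(a,b)+1e-9;k=np.tan(np.minimum(r,1.4))/r
Q=(np.stack([a*k*z,-b*k*z,-z,np.ones_like(z)],-1)@np.array(e['cam_to_world']).T)[...,:3]
T=Q-ANV
m=(T[...,2]>.011)&(T[...,2]<.022)&(np.hypot(T[...,0],T[...,1])<.04)
w=T[m];print('blk',len(w),np.median(w[:,2]) if len(w) else '', cv2.minAreaRect(w[:,:2].astype(np.float32)) if len(w)>3 else '')
E
```

```text
clock: 31.88
ee_pos: [0.4564, -0.0817, 0.1627]
ee_rot: [1.29, 2.234, -0.409]
force: [0.1, -0.0, -0.3]
grip_width: 0.005
grasp_force: 0.0
t 31.8833 p [ 0.4564 -0.0817  0.1627] grip 0.004638515271168629 0.0 F [ 0.1 -0.  -0.3]
b0 0.8875
b1 0.8967
sock 0.8921
spc 0.9003
blk 0
```

Run:
```python
from h import *
d=pic('top','t9')['frame'].astype(int);o=load('top0')['frame'].astype(int)
for k,p in dict(b0=(215,155),b1=(245,168),sock=(174,183),spc=(153,241)).items():
    f=lambda c:c[p[1]-9:p[1]+10,p[0]-9:p[0]+10]
    print(k,abs(f(d)-f(o)).mean().round(2))
print(env.hand_in())
```

```text
b0 4.44
b1 4.5
sock 4.57
spc 4.67
the job is handed in; nothing more can be done
None
```

The job is done and handed in at about 32 s of the 72 s: selector turned to the next position, reference block test face up on the anvil (within about 2 mm of its middle), start button pressed right in; the bolts, spacer and socket look unmoved from above, though early on the gripper pressed on something near the anvil (wrist force about 36 N).

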